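# Load the practice-paper roll on its stand

## Robot

A 6-joint arm with a two-finger parallel gripper is mounted at the origin on the work surface. World frame = base frame: x ahead of the robot, y to its left, z up, the work surface at z = 0. Lengths are in m, angles in rad, forces in N, time in s.
With the tool pointing down it reaches from about 0.325 to 0.775 m from the base axis. Payload 5.5 kg.
Tool frame: the origin (TCP) lies midway between the tips of the shut fingers; the grasp point (between the pads) lies 19 mm behind it; y points along the fingers, z is the direction in which the jaws open and shut, and the axes are right-handed (so a half turn about y gives the same grasp; the last joint's range is limited). The gripper opens to 88 mm and grips with 3 to 60 N. Pads are 20 mm wide; open, the fingers measure 115 mm over their backs; the gripper's body (75 mm by 178 mm) begins 61 mm behind the grasp point.
Start: joints at [-1.198, 0.091, 1.231, -0, 1.82, -0.057], TCP at [0.25, -0.545, 0.184] pointing down, gripper open.
Joint ranges: [-2.87, 2.87], [-0.86, 2.18], [0.17, 2.46], [-1.51, 4.65], [0.06, 2.69], [-2.65, 2.65]. Speed limits (rad/s): [2.57, 2.57, 3.01, 3.14, 3.14, 3.14].

## Interface

Orientations are given as a unit quaternion [x, y, z, w].
In Python, from rig import arm gives the robot as it stands. The module is installed in compiled form; this text tells all that it offers. Calls block until the motion is done:
- arm.reach(position, orientation): joint-space move of the TCP to a pose.
- arm.line_to(position, velocity=0.15, attitude=None, max_force=None): straight line of the TCP; attitude=None keeps the orientation; velocity is the mean speed in m/s. With max_force (N) it stops when the force on the tool has changed by that much, and returns True; else False.
- arm.goto_joints(angles): joint-space move.
- arm.move_gripper(opening): finger opening in m; the grip force is fixed at half the most; returns when the fingers have stopped.
- arm.dwell(seconds).
- arm.solve_ik(position, orientation): joint angles nearest the present ones, or None.
- arm.capture(name): name is "scene" or "top" or "wrist"; returns a dict with "color" (480x640x3 uint8, red, green, blue), "camera_matrix" (3x3 intrinsics, pixels), "extrinsics" (4x4, takes a point from camera to world coordinates). Camera axes: x right, y down, z forward; pixel columns grow to the right and rows downward; lengths in m; the calibration is good to about 2 mm. A picture is of the moment at which its call begins. There is no depth.
A pose or a line that the arm cannot do raises arm.IKError and nothing moves.
- arm.close_job(): hands the job in, once; it reports no verdict.
Readings, each from a call of its own:
- arm.get_t(): time.
- arm.get_joint_pos(): joint angles.
- arm.get_joint_velocities(): joint speeds.
- arm.get_joint_torque(): joint torques, N m.
- arm.get_position(): TCP position.
- arm.get_tool_rot(): TCP orientation.
- arm.get_ft_force(): force on the tool from outside, world axes, zero at the start.
- arm.get_ft_torque(): the same for the moment, N m.
- arm.get_grip_width(): finger opening in m.
Only numpy, scipy, OpenCV 4.12 (cv2) and the standard library are available. Lean on these libraries where they do the work, as an engineer would, in place of code of your own. Each camera call takes 0.05 s, during which the arm holds its last target.

## Task

A new roll of practice paper lies at the low end of the paper-roll stand. With the fingertips, push it up the two sloped gutters, without lifting, carrying or batting it, until its axle drops into the saddles at the end stops and cannot roll back. Then swing the raised tear bar over and down so that it rests on the seated roll, and leave everything else on the table where it is.

Things in the scene. Friction and masses are not known exactly. Their poses are not given: they have to be found in the camera images.
- stand: Paper-roll stand, fixed: pale wood base 290 x 215 x 14 mm, two wood cheeks with aluminium gutters on top. Origin on the table under the base's centre; x points uphill (level) along the gutters, y across, z up. Cheeks: 126 mm apart inside, 29 mm thick, x = -105 to +135 mm. Open from above between them down to the base, but for a cross board at x = 123 to 135 mm, top at z = 75 mm.
- gutter_low (a point): Low end of the gutters' floor, in the stand's mid-plane: x = -92, z = 68 mm in the stand's frame, with a lip 10 mm high behind it. From here the floor climbs straight at 9 degrees to the crest. Outer flanges keep the axle ends in with 2 mm of play a side.
- gutter_crest (a point): Top of the gutters' slope, in the stand's mid-plane: x = +45, z = 90 mm in the stand's frame. Past it the floor drops 8 mm at 45 degrees into a saddle; the saddle ends at upright wooden end stops at x = +67 mm, whose blocks are 120 mm high and reach to x = +135 mm.
- seat (a point): Where the centre of the roll lies once seated in the saddles, x = +58 (play 56 to 60), z = 89 mm in the stand's frame.
- roll: Roll of white practice paper with a red band round its middle, rigid, 80 mm diameter, 118 mm long, about 0.5 kg, on a wooden axle 14 mm diameter, 172 mm long that sticks out both ends and lies on the gutters. Origin at its very centre; y along the axle (x, z turn as it rolls). Starts at x = -84, z = 76 mm in the stand's frame. Let go on the slope, it rolls back. Pushing takes a few newtons.
- tear_bar (a joint): Tear bar angle (rad): 0 = down, resting on a seated roll; grows as it swings up and back, away from the roll, limit 1.5. Starts raised, 1.22 to 1.48. Light friction and a damper: near upright (1.2) it stays where left; tipped toward the roll below about 0.8 it sinks by its own weight onto the roll in a second or so. A finger moves it with 1 to 2 N.
- bar_hinge (a point): Middle of the tear bar's hinge line, which runs across the stand (along its y) at x = +118, z = 105 mm in the stand's frame. Two steel arms run from it at y = +/-98 mm to the ends of the bar.
- bar_mid (a point): Middle of the tear bar's black round grip rod (12 mm diameter, 196 mm long, across the stand), 83 mm from the hinge line. At joint angle q: x = 118 - 83 cos(q + 0.38), z = 105 + 83 sin(q + 0.38) mm in the stand's frame. Raised, it stands at z = 180 to 190 mm with free room behind it; a toothed steel blade 120 mm long lies 8 mm off it on its roll side.
- paste_tin: Bystander: blue round seal-paste tin, 66 mm in diameter, 26 mm high, beside the stand. Origin under its centre.
- tape: Bystander: yellow roll of tape lying flat, 96 mm in diameter, 25 mm high, beside the stand. Origin under its centre.
- weight: Bystander: brass paperweight bar, 160 x 26 x 20 mm, on the table beyond the stand's high end. Origin under its centre, x along it.
- seal: Bystander: stone seal, 24 x 24 x 61 mm, upright, before the stand's low end. Origin under its centre.
- ink_bottle: Bystander: black ink bottle with a red cap, 64 mm in diameter, 130 mm high. Origin under its centre.
- water_cup: Bystander: white cup, 76 mm in diameter, 85 mm high. Origin under its centre.
- mixing_dish: Bystander: small blue dish, 90 mm in diameter, 30 mm high. Origin under its centre.
- inkstone: Bystander: black inkstone, 150 x 105 x 24 mm. Origin under its centre.

How it is judged:
By the outcome, as a careful person would: the job done as asked, in the order asked, and still so for the second after the job is handed in, with the robot touching nothing.
It also fails if it takes over 54 s, if anything falls off the work surface, if the arm or the gripper's body presses on something with over 40 N, if the wrist force passes 120 N, or if a joint passes its speed limit or range.

## Working session

There is one attempt and no reset: what is moved stays moved. The work goes in short steps, each a Python script; the robot and the scene stay as the last script left them, time stands still between calls to the robot, and variables do not carry over. Pictures are saved under pics/ and viewed, and the job is handed in when it is done.

```bash
mkdir -p pics; ls; python3 - <<'E'
from rig import arm
import cv2, numpy as np, pickle
d={}
for n in ["scene","top"]:
    c=arm.capture(n); d[n]=c
    cv2.imwrite(f"pics/{n}0.png",c["color"][:,:,::-1])
    print(n,np.round(c["camera_matrix"],1).tolist(),np.round(c["extrinsics"],3).tolist())
pickle.dump(d,open("c0.pkl","wb"))
print(arm.get_t(),arm.get_tool_rot(),arm.get_position())
E
```

```text
pics
scene [[510.4, 0.0, 321.1], [0.0, 510.4, 247.7], [0.0, 0.0, 1.0]] [[0.5, 0.726, -0.473, 1.141], [0.866, -0.416, 0.278, -0.314], [0.005, -0.549, -0.836, 1.049], [0.0, 0.0, 0.0, 1.0]]
top [[549.4, 0.0, 323.9], [0.0, 549.4, 233.5], [0.0, 0.0, 1.0]] [[-0.002, -0.987, 0.159, 0.398], [-1.0, 0.0, -0.011, -0.01], [0.011, -0.159, -0.987, 1.367], [0.0, 0.0, 0.0, 1.0]]
0.1 [-0.15088609  0.69145044 -0.69023334  0.15069043] [ 0.24987891 -0.54512949  0.18343058]
```

View pics/scene0.png

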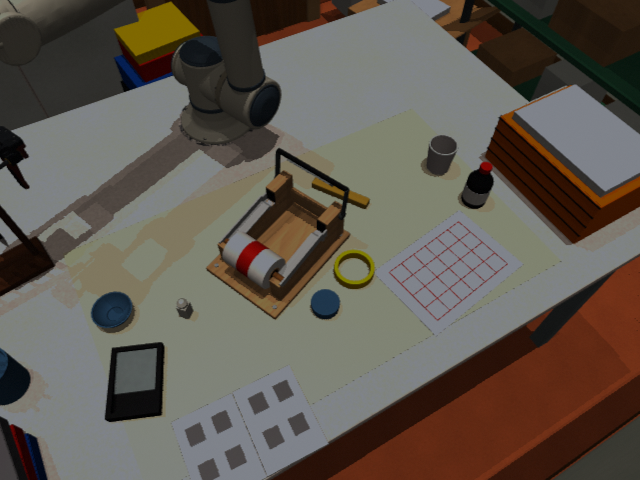

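View pics/top0.png

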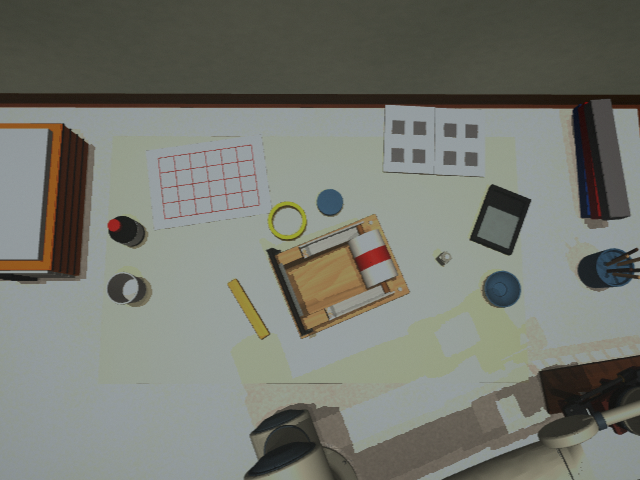

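The top view shows the stand at about (340,277), with the low end at the right (roll band at about (374,258)) and the bar at the left (about x=285). Uphill is roughly +y in the world. I'll zoom in.

```bash
python3 - <<'E'
import cv2,pickle
d=pickle.load(open("c0.pkl","rb"))
a=d["top"]["color"][200:350,230:430,::-1]
cv2.imwrite("pics/topz.png",cv2.resize(a,None,fx=4,fy=4,interpolation=cv2.INTER_CUBIC))
a=d["scene"]["color"][140:320,195:395,::-1]
cv2.imwrite("pics/scenez.png",cv2.convertScaleAbs(cv2.resize(a,None,fx=3.3,fy=3.3,interpolation=cv2.INTER_CUBIC),alpha=1.5))
E
```

```text
(no output)
```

View pics/topz.png

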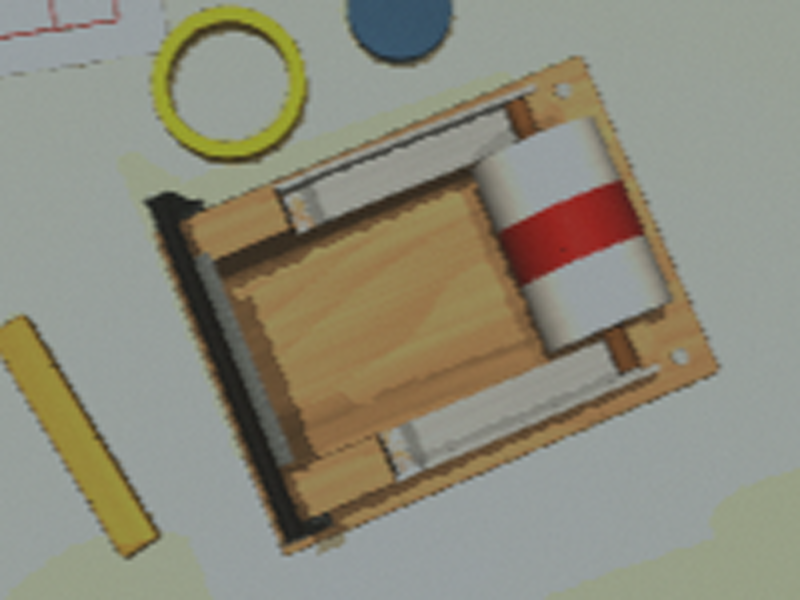

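View pics/scenez.png

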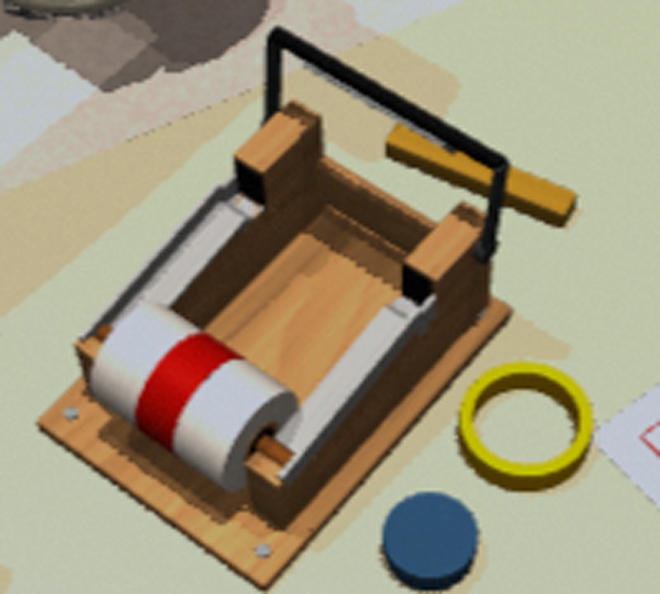

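```bash
cat > h.py <<'E'
import numpy as np, cv2, pickle
def ray(c,uv):
    K,T=c["camera_matrix"],c["extrinsics"]
    d=T[:3,:3]@np.linalg.inv(K)@np.array([uv[0],uv[1],1.]); return T[:3,3],d
def onz(c,uv,z):
    o,d=ray(c,uv); return o+d*(z-o[2])/d[2]
def proj(c,p):
    K,T=c["camera_matrix"],c["extrinsics"]
    q=K@(T[:3,:3].T@(np.asarray(p)-T[:3,3])); return q[:2]/q[2]
def tri(c1,u1,c2,u2):
    o1,d1=ray(c1,u1);o2,d2=ray(c2,u2)
    s=np.linalg.lstsq(np.c_[d1,-d2],o2-o1,rcond=None)[0]
    a=o1+d1*s[0];b=o2+d2*s[1]; return (a+b)/2,np.linalg.norm(a-b)
E
python3 - <<'E'
from h import *
d=pickle.load(open("c0.pkl","rb")); T,S=d["top"],d["scene"]
zt=lambda u,v:((u+.5)/4-.5+230,(v+.5)/4-.5+200)
zs=lambda u,v:((u+.5)/3.3-.5+195,(v+.5)/3.3-.5+140)
np.set_printoptions(precision=4,suppress=True)
A=onz(T,zt(581,57),.014);B=onz(T,zt(718,370),.014);C=onz(T,zt(284,552),.014)
print("top",A,B,C,np.linalg.norm(A-B),np.linalg.norm(B-C),(A+C)/2, np.arctan2(*(C-B)[[1,0]]),np.arctan2(*(B-A)[[1,0]])+np.pi/2)
a=onz(S,zs(268,583),.014);b=onz(S,zs(38,424),.014);e=onz(S,zs(511,312),.014)
print("scn",a,b,e,np.linalg.norm(a-b),np.linalg.norm(a-e),(b+e)/2,np.arctan2(*(e-a)[[1,0]]),np.arctan2(*(b-a)[[1,0]])+np.pi/2)
# bar ends triangulate
print(tri(T,zt(172,205),S,zs(503,160)),tri(T,zt(293,530),S,zs(275,35)))
# red band centre of mass
for c,n in((T,"t"),(S,"s")):
    h=cv2.cvtColor(c["color"],cv2.COLOR_RGB2HSV)
    m=((h[...,0]<6)|(h[...,0]>174))&(h[...,1]>180)&(h[...,2]>60)
    m=m.astype(np.uint8); m[:200]=0;m[320:]=0;m[:,:230 if n=="t" else 200]=0;m[:,430 if n=="t" else 300:]=0
    v,u=np.nonzero(m);print(n,u.mean(),v.mean(),len(u),u.min(),u.max(),v.min(),v.max())
E
```

```text
top [ 0.6645 -0.1535  0.014 ] [ 0.4688 -0.2344  0.014 ] [0.3596 0.0314 0.014 ] 0.2117751143209778 0.2873471365080113 [ 0.5121 -0.0611  0.014 ] 1.9606355214745577 -1.1787305088473148
scn [ 0.6633 -0.1496  0.014 ] [ 0.4703 -0.235   0.014 ] [0.5554 0.1099 0.014 ] 0.21110241120815015 0.28105204366218556 [ 0.5128 -0.0625  0.014 ] 1.9648839219166157 -1.1543877929294952
(array([0.55  , 0.0909, 0.1947]), np.float64(0.009155387142704216)) (array([0.3753, 0.0196, 0.1915]), np.float64(0.00339948857139318))
t 372.40759493670885 257.1367088607595 395 357 388 246 268
s 249.04255319148936 254.65721040189126 423 236 267 241 272
```

Stand pose so far is centre about (0.512, -0.0615) and yaw about 1.962. The measured base edges are 212 and 287 mm against the given 215 and 290 mm. Next I'll check this against the roll band and the bar, then check reach.

```bash
cat >> h.py <<'E'
YAW=1.962; C0=np.array([.5125,-.0618,0])
X=np.array([np.cos(YAW),np.sin(YAW),0]);Y=np.array([-X[1],X[0],0])
def W(x,y,z): return C0+X*x/1000+Y*y/1000+np.array([0,0,z/1000])
def Sf(p): p=np.asarray(p)-C0; return np.array([p@X,p@Y,p[2]])*1000
from scipy.spatial.transform import Rotation as Ro
def Q(s=1):
    z=s*Y;y=np.array([0,0,-1.]);return Ro.from_matrix(np.c_[np.cross(y,z),y,z]).as_quat()
E
python3 - <<'E'
from h import *
from rig import arm
np.set_printoptions(precision=3,suppress=True)
d=pickle.load(open("c0.pkl","rb")); T,S=d["top"],d["scene"]
# band silhouette: visible disc edge extent (25 wide): centre of cylinder outline in both
for c,n in((T,"top"),(S,"scene")):
    o=c["extrinsics"][:3,3]; ctr=W(-84,0,76); v=o-ctr; v-=Y*(v@Y); v/=np.linalg.norm(v)
    print(n,"predicted band face centre px",proj(c,ctr+v*.04*.9))
    print(" screws/bar", [proj(c,W(118+83*.109,yy,105+83*.994)) for yy in(-98,98)])
print("seal",Sf(onz(T,(444,258),.03)))
for s in(1,-1):
  for p in[(-175,0,230),(-150,0,61),(8,0,74),(170,0,250),(170,0,172)]:
    q=arm.solve_ik(W(*p),Q(s)); print(s,p,W(*p),q)
E
```

```text
top predicted band face centre px [372.057 257.669]
 screws/bar [array([270.034, 248.202]), array([304.308, 333.292])]
scene predicted band face centre px [247.969 256.392]
 screws/bar [array([346.793, 191.614]), array([277.94 , 151.113])]
seal [-253.134   62.563   30.   ]
1 (-175, 0, 230) [ 0.579 -0.224  0.23 ] [-0.423  0.164  1.071 -0.     1.907  2.327]
1 (-150, 0, 61) [ 0.57  -0.2    0.061] [-0.395  0.112  1.427 -0.     1.603  2.356]
1 (8, 0, 74) [ 0.509 -0.054  0.074] [-0.173 -0.14   1.653 -0.     1.628  2.578]
1 (170, 0, 250) [0.448 0.095 0.25 ] None
1 (170, 0, 172) [0.448 0.095 0.172] None
-1 (-175, 0, 230) [ 0.579 -0.224  0.23 ] [-0.423  0.164  1.071 -0.     1.907 -0.814]
-1 (-150, 0, 61) [ 0.57  -0.2    0.061] [-0.395  0.112  1.427 -0.     1.603 -0.786]
-1 (8, 0, 74) [ 0.509 -0.054  0.074] [-0.173 -0.14   1.653 -0.     1.628 -0.564]
-1 (170, 0, 250) [0.448 0.095 0.25 ] [ 0.136 -0.264  1.449 -0.     1.957 -0.256]
-1 (170, 0, 172) [0.448 0.095 0.172] [ 0.136 -0.296  1.613 -0.     1.824 -0.256]
```

The predicted pixels agree with the measured band to within 2 px (372,257.7 against 372.4,257.1). I'll use s=-1. Next: approach and touch the roll.

```bash
python3 - <<'E'
from h import *
from rig import arm
np.set_printoptions(precision=3,suppress=True)
arm.move_gripper(.05)
arm.reach(W(-160,0,200),Q(-1))
arm.line_to(W(-152,0,62),.2)
print(Sf(arm.get_position()),arm.get_ft_force(),arm.get_t())
r=arm.line_to(W(-122,0,62),.03,max_force=1.5)
print(r,Sf(arm.get_position()),arm.get_ft_force(),arm.get_t(),arm.get_grip_width())
for n in["scene","wrist"]:
    c=arm.capture(n);cv2.imwrite(f"pics/{n}1.png",c["color"][:,:,::-1])
E
```

```text
[-152.864   -0.327   63.644] [-0.575 -0.249 -0.65 ] 3.4
True [-125.111   -0.059   62.117] [ 0.771 -2.125  1.863] 4.2417 0.050077774998177185
```

View pics/scene1.png

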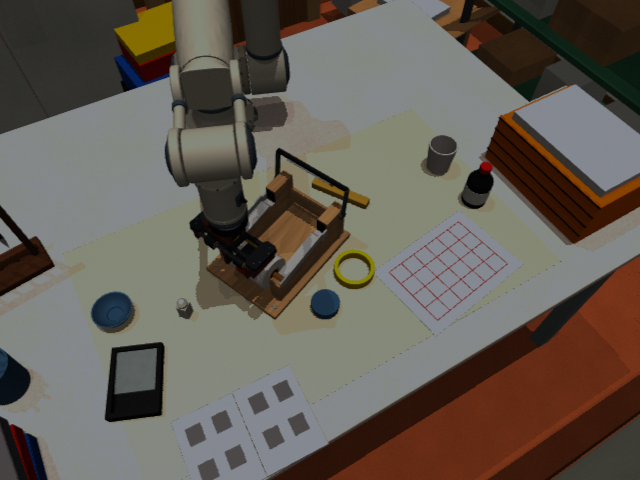

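Contact made with TCP at x=-125, so it trails the roll centre by about 41 mm; the scene view shows the gripper just behind the roll at about (255,260). Now pushing up the slope.

```bash
python3 - <<'E'
from h import *
from rig import arm
np.set_printoptions(precision=3,suppress=True)
for x in(-85,-45,-10):
    r=arm.line_to(W(x,0,64+(x+125)*.158),.04,max_force=12)
    f=arm.get_ft_force();print(r,Sf(arm.get_position()),f@X,f@Y,f[2],arm.get_t())
    if r:break
for n in["scene","wrist","top"]:
    c=arm.capture(n);cv2.imwrite(f"pics/{n}2.png",c["color"][:,:,::-1])
E
```

```text
True [-121.052   -0.539   66.04 ] -2.8921126222170543 -0.3952984800741835 2.052167995530805 4.7667
```

View pics/scene2.png

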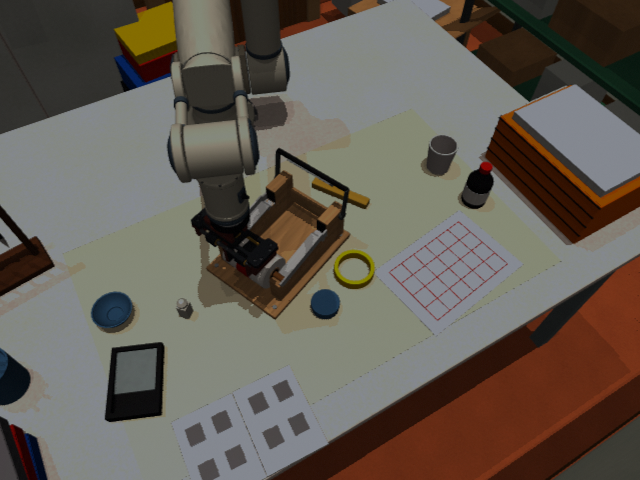

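View pics/wrist2.png

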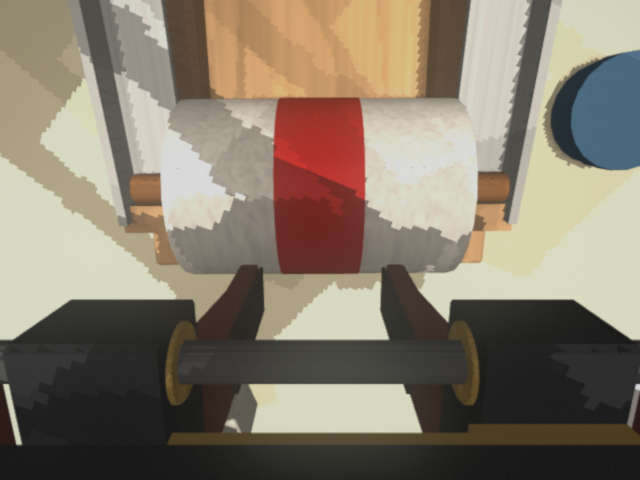

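The wrist view shows both fingertips square on the roll behind the band (tips at about (250,268) and (390,268)), with the axle even in both gutters. The stop looks like a start-up peak, since the residual is only 3 N. I'll continue with a higher guard.

```bash
python3 - <<'E'
from h import *
from rig import arm
np.set_printoptions(precision=3,suppress=True)
for x in(-100,-60,-20):
    r=arm.line_to(W(x,0,64+(x+125)*.158),.03,max_force=25)
    f=arm.get_ft_force();print(r,Sf(arm.get_position()),f@X,f@Y,f[2],arm.get_t())
    if r:break
for n in["scene","wrist","top"]:
    c=arm.capture(n);cv2.imwrite(f"pics/{n}3.png",c["color"][:,:,::-1])
E
```

```text
False [-104.184   -0.73    74.031] -8.304419815152974 3.9225548148335667 21.863068017104304 5.7833
False [-60.683  -0.36   78.89 ] 2.087861016518436 4.663927423156542 21.710868730845295 7.2833
False [-20.126   0.022  80.605] 0.09101486726856894 0.6607193377034618 0.9148627827732405 8.7833
```

View pics/wrist3.png

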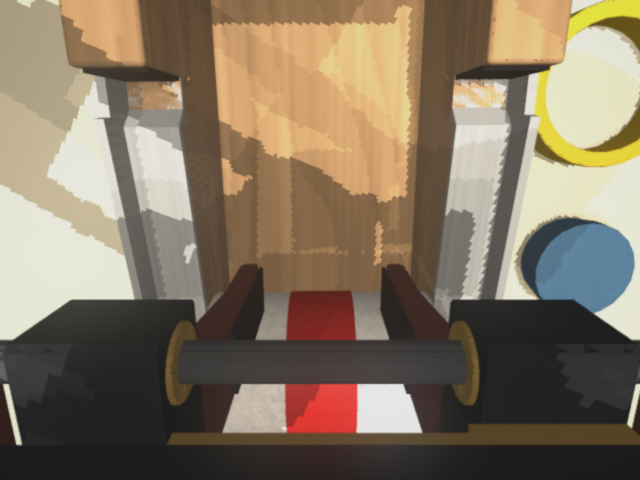

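View pics/scene3.png

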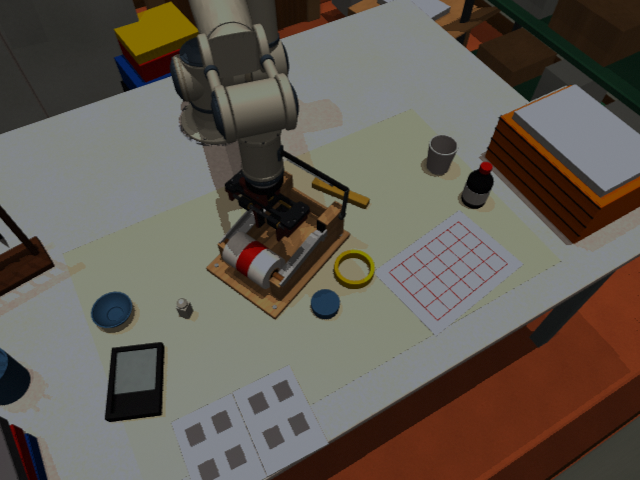

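View pics/top3.png

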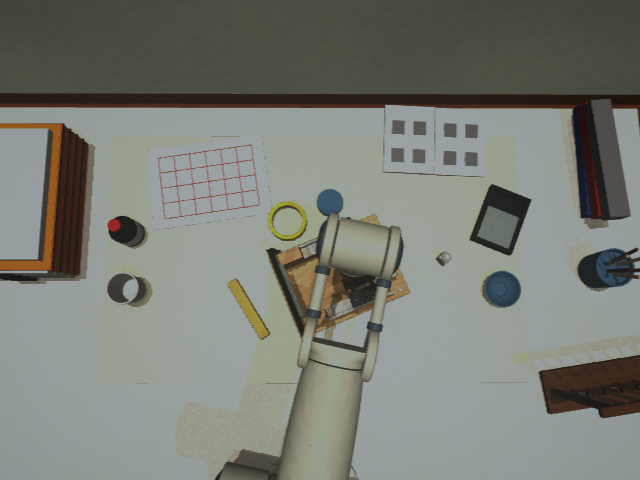

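The roll is still at the low end: the fingers passed over it. In wrist3 the band is at about (320,360), behind the tips. The tip geometry needs a check before I go on.

```bash
python3 - <<'E'
from h import *
from rig import arm
np.set_printoptions(precision=3,suppress=True)
c=arm.capture("scene")
p=arm.get_position();R=Ro.from_quat(arm.get_tool_rot()).as_matrix()
print(p,Sf(p),R)
img=c["color"][:,:,::-1].copy()
o=np.array([205,150])
a=cv2.resize(img[150:300,205:405],None,fx=4,fy=4,interpolation=cv2.INTER_CUBIC);a=cv2.convertScaleAbs(a,alpha=1.8)
def dot(q,col):
    u=(proj(c,q)-o+.5)*4; cv2.circle(a,(int(u[0]),int(u[1])),4,col,-1)
for s in(-1,1):
    for k,col in((0,(0,255,0)),(.019,(255,0,255)),(.08,(0,255,255))):
        dot(p+R[:,2]*.025*s-R[:,1]*k,col)
for y in(-86,86): dot(W(-84,y,76),(255,128,0))
cv2.imwrite("pics/fz.png",a)
c=arm.capture("wrist");print(proj(c,p),proj(c,p+R[:,2]*.025),proj(c,p-R[:,2]*.025))
E
```

```text
[ 0.52  -0.08   0.081] [-20.104   0.018  80.559] [[ 0.38   0.005  0.925]
 [-0.925 -0.007  0.38 ]
 [ 0.008 -1.     0.002]]
[321.038 260.194] [369.519 260.141] [272.553 260.247]
```

View pics/fz.png

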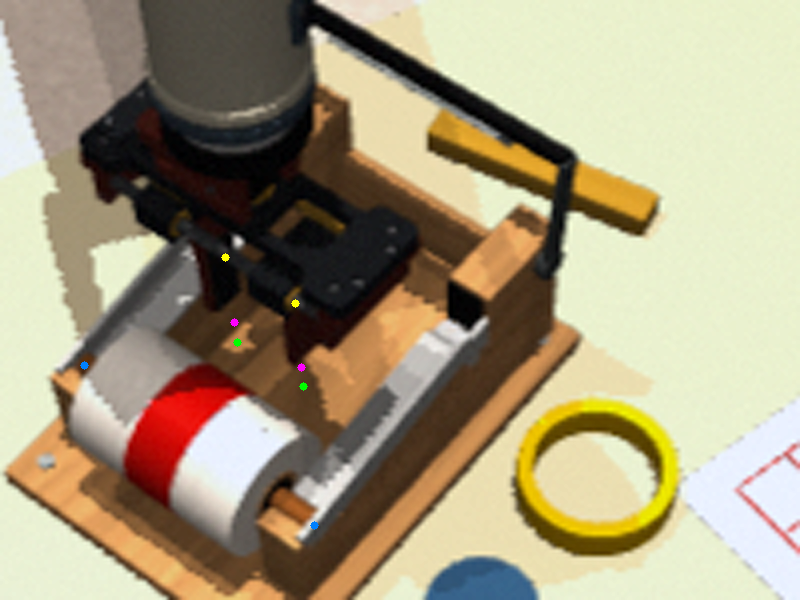

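```bash
python3 - <<'E'
from h import *
from rig import arm
np.set_printoptions(precision=1,suppress=True)
w=arm.capture("wrist");s=arm.capture("scene")
cv2.imwrite("pics/wz.png",cv2.resize(w["color"][220:360,200:440,::-1],None,fx=3.3,fy=3.3))
zs=lambda u,v:((u+.5)/4-.5+205,(v+.5)/4-.5+150)
for a,b in(((251,266),(220,309)),((394,266),(297,361))):
    q,e=tri(w,a,s,zs(*b));print(Sf(q),e*1000)
print("TCP",Sf(arm.get_position()),"cam",Sf(w["extrinsics"][:3,3]),w["extrinsics"][:3,2])
E
```

```text
[-17.3  35.   99.8] 4.849491690031593
[-18.  -28.4 106.2] 11.940076894489831
TCP [-20.    0.   80.6] cam [ 48.8  -0.1 279.4] [ 0.1 -0.2 -1. ]
```

View pics/wz.png

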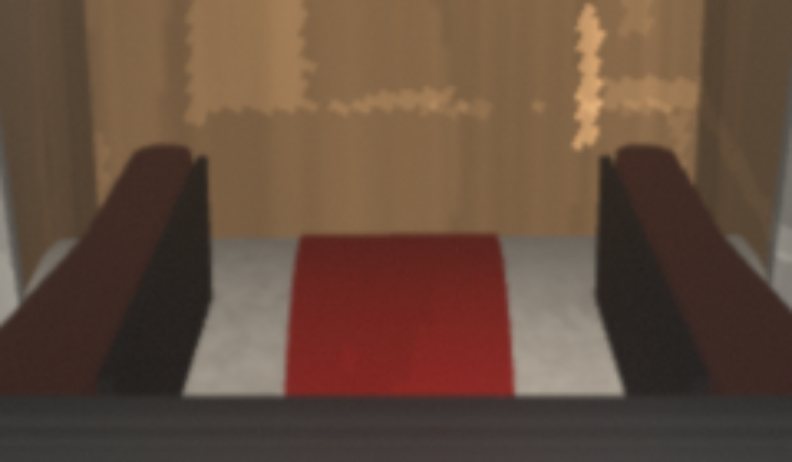

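The tips sit roughly 20–25 mm behind the TCP when the fingers are 50 mm apart, because the TCP is defined for shut fingers. So the push was too high and the fingers slid over the roll. I'll use shut fingers, where tip = TCP.

```bash
python3 - <<'E'
from h import *
from rig import arm
np.set_printoptions(precision=1,suppress=True)
arm.line_to(W(-20,0,180),.25)
arm.move_gripper(0)
print(arm.get_grip_width())
arm.line_to(W(-158,0,180),.25)
arm.line_to(W(-158,0,64),.2)
print(Sf(arm.get_position()),arm.get_t())
w=arm.capture("wrist");s=arm.capture("scene")
p=arm.get_position();print("tcp px",proj(w,p),proj(s,p))
cv2.imwrite("pics/wrist4.png",w["color"][:,:,::-1])
u0,v0=(int(k) for k in proj(s,p))
print(u0,v0)
cv2.imwrite("pics/scene4z.png",cv2.convertScaleAbs(cv2.resize(s["color"][v0-80:v0+60,u0-60:u0+120,::-1],None,fx=4,fy=4,interpolation=cv2.INTER_CUBIC),alpha=1.8))
E
```

```text
0.0008022618340167945
[-157.9   -0.7   65.8] 11.9833
tcp px [321.6 262.1] [231.8 285.7]
231 285
```

View pics/wrist4.png

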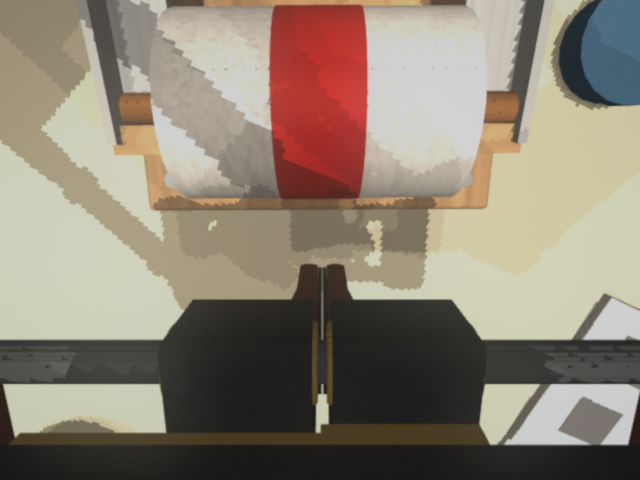

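View pics/scene4z.png

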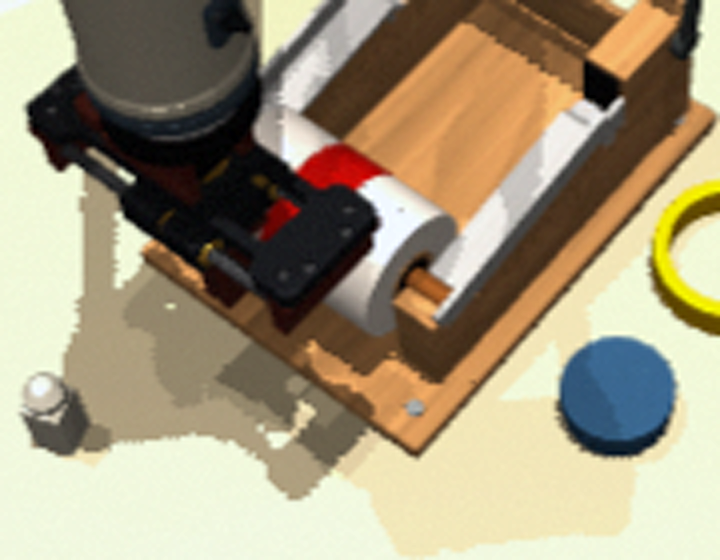

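The shut tips show about 4–5 px above the projected TCP in the scene view, so I'll go about 8 mm lower for margin and touch the roll again.

```bash
python3 - <<'E'
from h import *
from rig import arm
np.set_printoptions(precision=1,suppress=True)
arm.line_to(W(-150,0,54),.1)
f0=arm.get_ft_force()
r=arm.line_to(W(-120,0,54),.03,max_force=2)
f=arm.get_ft_force()-f0;print(r,Sf(arm.get_position()),f@X,f@Y,f[2],arm.get_t())
x0,_,z0=Sf(arm.get_position())
for dx in(10,20):
    r=arm.line_to(W(x0+dx,0,54+dx*.158),.025,max_force=20)
    f=arm.get_ft_force()-f0;print(r,Sf(arm.get_position()),f@X,f@Y,f[2],arm.get_t())
    if r or abs(f[2])>10:break
w=arm.capture("wrist")
cv2.imwrite("pics/wrist5.png",w["color"][:,:,::-1])
E
```

```text
True [-130.5   -0.1   54.2] -1.3561656761049707 0.10387642186380791 0.8538345709105447 13.0417
False [-125.7   -0.3   59.8] -12.251275226517066 3.0218764801287987 9.898085226940477 13.5917
False [-119.4   -0.5   65.5] -18.16527868154445 6.891765489265911 22.08563959560083 14.15
```

View pics/wrist5.png

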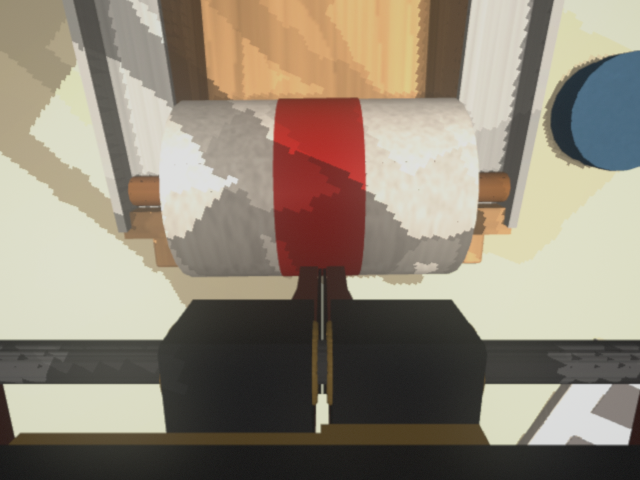

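The forces point up and back at about 50°, so contact is above the roll's centre. Both touches (-125 open, -130.5 shut) and the wrist image fit real tips 30–38 mm above the reported TCP. I'll measure this directly by touching the bare table behind the stand.

```bash
python3 - <<'E'
from h import *
from rig import arm
np.set_printoptions(precision=1,suppress=True)
arm.line_to(W(-140,0,60),.06)
arm.line_to(W(-192,0,50),.2)
s=arm.capture("scene");cv2.imwrite("pics/scene6z.png",cv2.convertScaleAbs(cv2.resize(s["color"][200:340,170:330,::-1],None,fx=4,fy=4,interpolation=cv2.INTER_CUBIC),alpha=1.8))
p=arm.get_position();print(Sf(p),(proj(s,p)-[170,200]+.5)*4,(proj(s,p+np.array([0,0,.038]))-[170,200]+.5)*4)
try:
    r=arm.line_to(W(-192,0,-20),.05,max_force=4)
except arm.IKError as e:
    print("ik",e); r=arm.line_to(W(-192,0,2),.05,max_force=4)
print(r,Sf(arm.get_position()),arm.get_ft_force(),arm.get_t())
E
```

```text
[-191.2   -0.1   49.8] [211.3 400.2] [200.1 367.1]
False [-192.2   -0.2  -19.5] [0.2 0.6 0.3] 16.8583
```

View pics/scene6z.png

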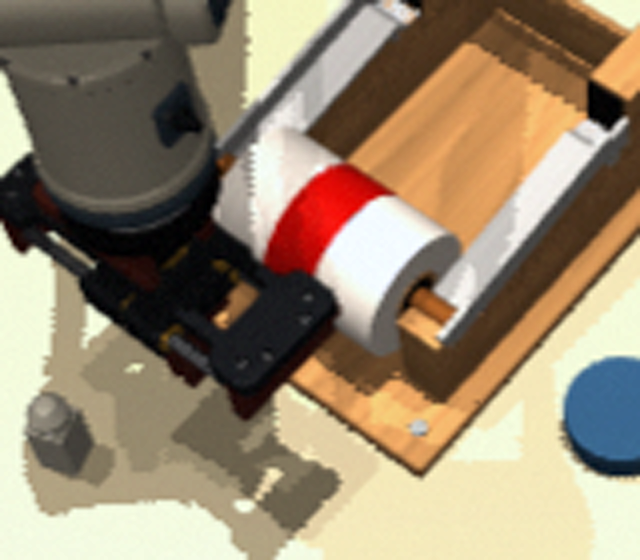

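```bash
python3 - <<'E'
from h import *
from rig import arm
np.set_printoptions(precision=1,suppress=True)
r=arm.line_to(W(-192,0,-44),.03,max_force=3)
print(r,Sf(arm.get_position()),arm.get_ft_force(),arm.get_t())
s=arm.capture("wrist");cv2.imwrite("pics/wrist7.png",s["color"][:,:,::-1])
E
```

```text
True [-191.9    0.1  -37.8] [-0.6  0.2  5. ] 17.4583
```

View pics/wrist7.png

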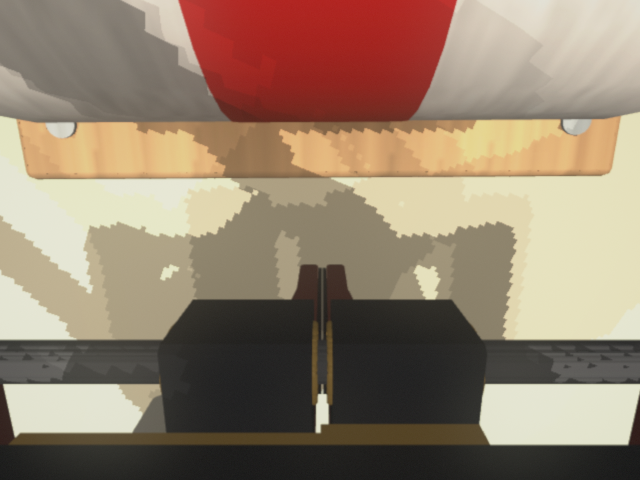

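The tips touched the table with the TCP reading -37.5 mm, so the real tips are 37.5 mm above the reported TCP. I'll correct all heights for that and push again.

```bash
cat >> h.py <<'E'
OFF=37.5
def Wt(x,y,z): return W(x,y,z-OFF)
E
python3 - <<'E'
from h import *
from rig import arm
np.set_printoptions(precision=1,suppress=True)
arm.line_to(Wt(-192,0,40),.1)
arm.line_to(Wt(-150,0,62),.15)
f0=arm.get_ft_force()
r=arm.line_to(Wt(-120,0,62),.03,max_force=2)
f=arm.get_ft_force()-f0;print(r,Sf(arm.get_position()),f@X,f@Y,f[2],arm.get_t())
x0=Sf(arm.get_position())[0]
for dx in(10,30):
    r=arm.line_to(Wt(x0+dx,0,62+dx*.158),.03,max_force=20)
    f=arm.get_ft_force()-f0;print(r,Sf(arm.get_position()),f@X,f@Y,f[2],arm.get_t())
    if r or abs(f[2])>10:break
w=arm.capture("wrist")
cv2.imwrite("pics/wrist8.png",w["color"][:,:,::-1])
E
```

```text
True [-133.5    0.2   23.9] -0.3756659079187261 -0.5288596475209648 0.6555243141003497 19.15
False [-124.8    0.1   26.5] -6.244174152595374 -0.4808865364767272 0.27631543187008667 19.6583
False [-104.7    0.    29.6] -5.7153816853494765 -0.09850746512695685 0.3623541843540987 20.4833
```

View pics/wrist8.png

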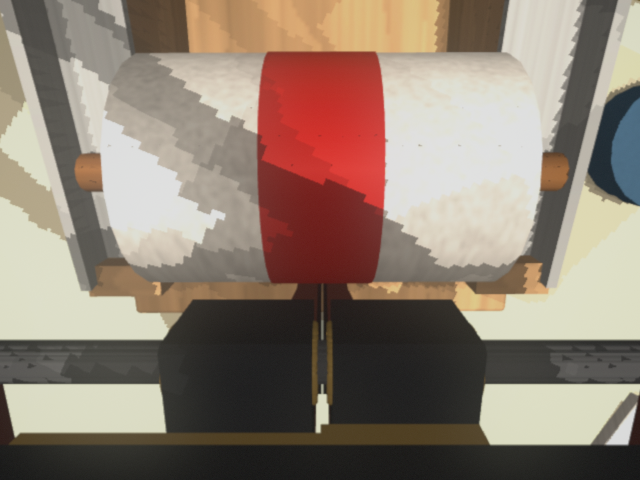

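Contact came at -133.5, as predicted. The push force is 6 N and purely horizontal, and the axle has left the lip squarely (ends at about (88,172) and (555,172)). Continuing to just short of the crest.

```bash
python3 - <<'E'
from h import *
from rig import arm
np.set_printoptions(precision=1,suppress=True)
for x in(-60,-15):
    r=arm.line_to(Wt(x,0,62+(x+133.5)*.158),.05,max_force=20)
    f=arm.get_ft_force();print(r,Sf(arm.get_position()),f@X,f@Y,f[2],arm.get_t())
    if r or abs(f[2])>10:break
for n in("wrist","scene"):
    w=arm.capture(n); cv2.imwrite(f"pics/{n}9.png",w["color"][:,:,::-1])
E
```

```text
False [-60.9  -0.   36.4] -4.925941131759669 0.019734727800305312 0.7111802532826694 21.5667
False [-17.7   2.4  43.1] -10.618753512646437 7.670055926869696 1.5176781635981729 22.625
```

View pics/wrist9.png

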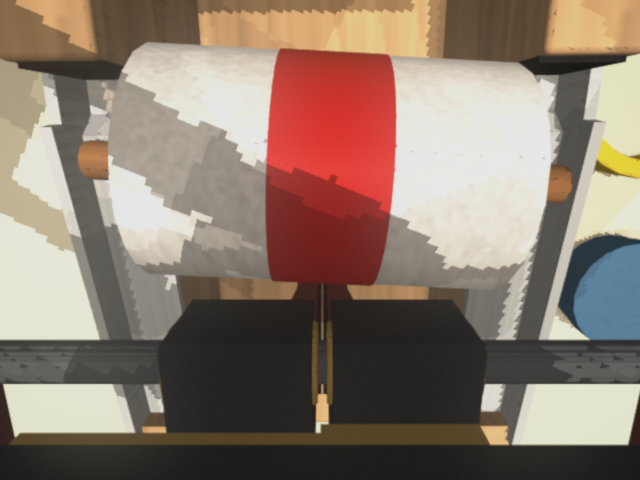

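Roll is skewed: left axle end at (93,158), right at (560,182), with 8 N side load. I'll back off slightly, open the fingers to 50 mm so two tips square it up, and push on. It rolls back only slowly.

```bash
python3 - <<'E'
from h import *
from rig import arm
np.set_printoptions(precision=1,suppress=True)
zt=lambda x:62+(x+133.5)*.158-2
arm.line_to(Wt(-45,0,zt(-45)),.12)
arm.move_gripper(.05)
f0=arm.get_ft_force();print(f0,arm.get_t())
w=arm.capture("wrist"); cv2.imwrite("pics/wrist10.png",w["color"][:,:,::-1])
for x in(-30,-20):
    r=arm.line_to(Wt(x,0,zt(x)),.04,max_force=20)
    f=arm.get_ft_force();print(r,Sf(arm.get_position()),f@X,f@Y,f[2],arm.get_t())
    if r or abs(f[2])>10:break
w=arm.capture("wrist"); cv2.imwrite("pics/wrist11.png",w["color"][:,:,::-1])
E
```

```text
[0.1 0.5 0.4] 24.0333
False [-29.8  -0.1  39. ] 0.3966925878448566 -0.13173281103663184 -0.8798857261482943 24.6167
False [-19.8  -0.1  40.5] 0.46995832538414734 -0.4941191143641689 -0.6547615026590906 25.0167
```

View pics/wrist11.png

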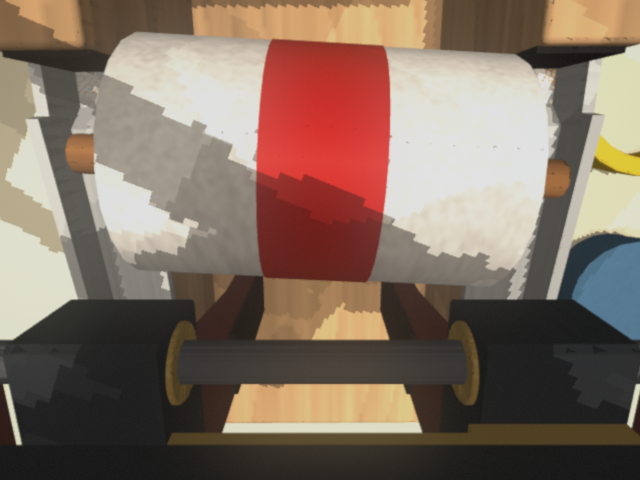

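View pics/wrist10.png

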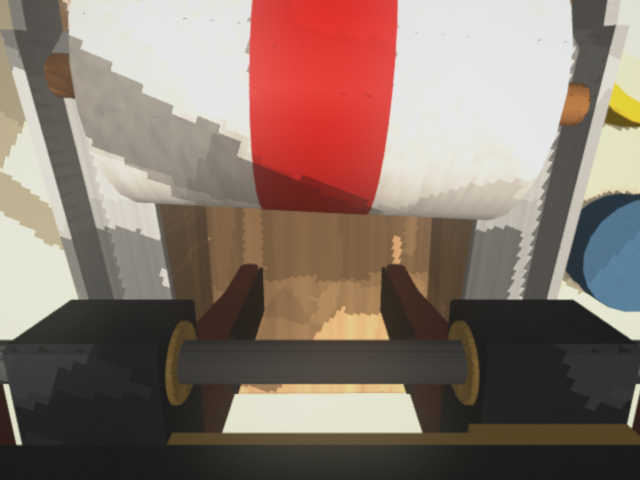

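The roll stayed wedged, still skewed, with the right end lagging. The right finger will touch first and square it, so I'll push on to just before the crest and look.

```bash
python3 - <<'E'
from h import *
from rig import arm
np.set_printoptions(precision=1,suppress=True)
zt=lambda x:62+(x+133.5)*.158-2
for x in(-12,-7):
    r=arm.line_to(Wt(x,0,zt(x)),.03,max_force=22)
    f=arm.get_ft_force();print(r,Sf(arm.get_position()),f@X,f@Y,f[2],arm.get_t())
    if r or abs(f[2])>10:break
w=arm.capture("wrist"); cv2.imwrite("pics/wrist12.png",w["color"][:,:,::-1])
E
```

```text
False [-12.7  -0.7  42.4] -5.184883646307084 -1.9432984584350226 0.6032994384177015 25.4833
False [-7.6 -0.1 42.8] -4.943921746923504 -1.6334429326532194 0.3354051757920214 25.8
```

View pics/wrist12.png

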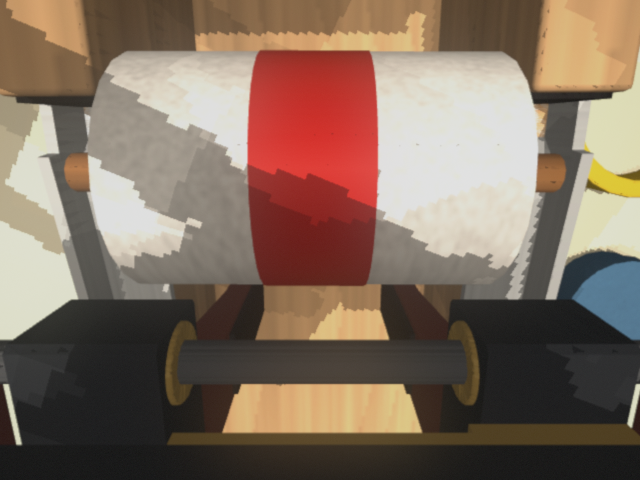

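The roll is square again (axle ends at (78,172) and (550,172)) and just short of the crest. Now over the crest and into the saddle.

```bash
python3 - <<'E'
from h import *
from rig import arm
np.set_printoptions(precision=1,suppress=True)
for x,z in((0,80.5),(4,77),(11,73)):
    r=arm.line_to(Wt(x,0,z),.03,max_force=15)
    f=arm.get_ft_force();print(r,Sf(arm.get_position()),f@X,f@Y,f[2],arm.get_t())
    if abs(f[2])>10:break
w=arm.capture("wrist"); cv2.imwrite("pics/wrist13.png",w["color"][:,:,::-1])
E
```

```text
False [ 0.9  0.4 42.4] 0.4519390147467662 0.21678366492653187 -0.03553135939887604 26.2333
False [ 4.4  0.2 39.1] 0.16943474768591738 -0.2149533996308092 0.16885656851956724 26.5583
False [10.7 -0.1 35.6] -2.8196858193372742 -1.2377302883185253 0.10641387713927297 26.975
```

View pics/wrist13.png

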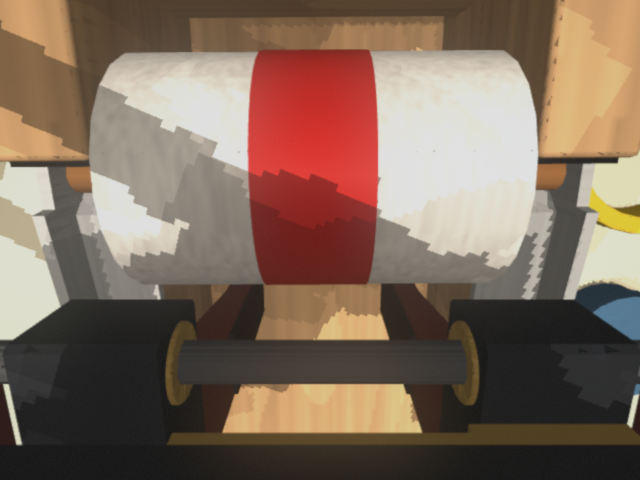

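Both axle ends now sit under the end stops (row about 178), square, with a light 3 N contact. I'll retreat, confirm it stays, then go over and behind the bar.

```bash
python3 - <<'E'
from h import *
from rig import arm
np.set_printoptions(precision=1,suppress=True)
arm.line_to(Wt(-25,0,75),.1)
w=arm.capture("wrist"); cv2.imwrite("pics/wrist14.png",w["color"][:,:,::-1])
arm.line_to(Wt(-40,0,240),.3)
arm.line_to(Wt(178,0,245),.3)
print(Sf(arm.get_position()),arm.get_t())
for n in("scene","wrist"):
    w=arm.capture(n); cv2.imwrite(f"pics/{n}15.png",w["color"][:,:,::-1])
E
```

```text
[177.5   0.4 206.4] 29.1583
```

View pics/wrist14.png

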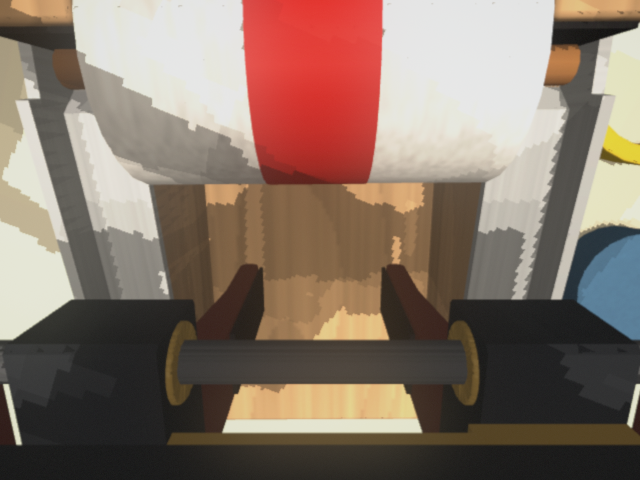

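View pics/scene15.png

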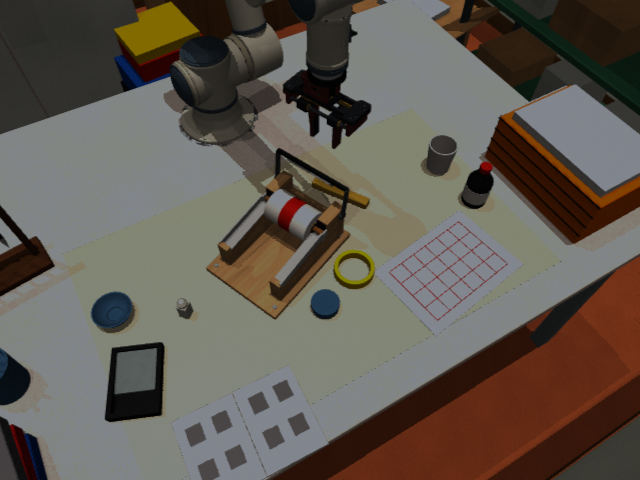

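View pics/wrist15.png

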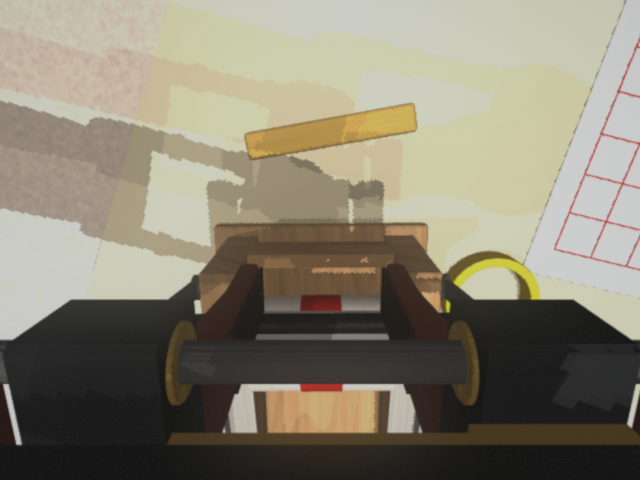

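The roll is seated and has stayed put (scene: band at (291,213)); the tips are behind the bar. Now descend and push the bar over.

```bash
python3 - <<'E'
from h import *
from rig import arm
np.set_printoptions(precision=1,suppress=True)
arm.line_to(Wt(178,0,168),.2)
f0=arm.get_ft_force()
for x,z in((130,168),(84,163)):
    r=arm.line_to(Wt(x,0,z),.07,max_force=12)
    f=arm.get_ft_force()-f0;print(r,Sf(arm.get_position()),f@X,f@Y,f[2],arm.get_t())
    if r:break
w=arm.capture("scene"); cv2.imwrite("pics/scene16.png",w["color"][:,:,::-1])
arm.dwell(1.0)
w=arm.capture("scene"); cv2.imwrite("pics/scene17.png",cv2.resize(w["color"][130:330,190:410,::-1],None,fx=3,fy=3))
E
```

```text
False [130.    0.1 130.3] -0.25370503153255225 0.8059774919782271 -1.0945845549898765 30.625
False [ 83.9  -0.  125.6] -0.0768577191964323 0.9991365590427475 -0.9511670331527331 31.4333
```

View pics/scene17.png

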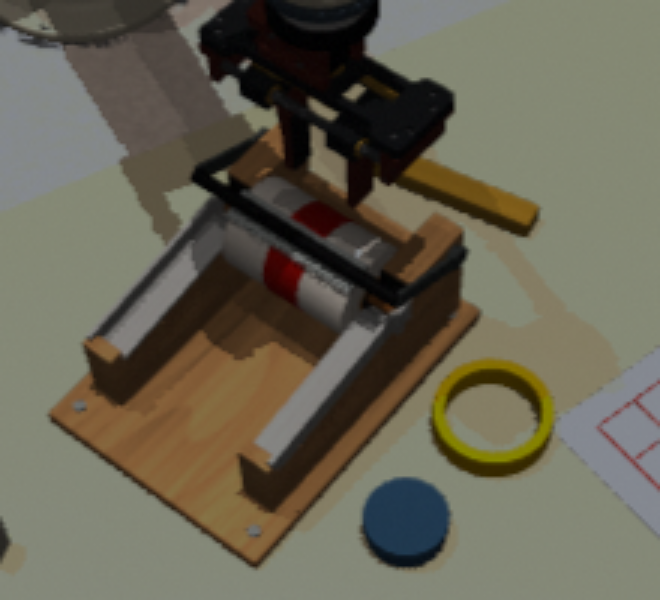

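The bar has swung down and lies across the seated roll. I'll withdraw the arm and verify.

```bash
python3 - <<'E'
from h import *
from rig import arm
np.set_printoptions(precision=1,suppress=True)
arm.line_to(Wt(110,0,240),.25)
arm.line_to(Wt(250,0,260),.3)
arm.dwell(.5)
d={}
for n in("scene","top"):
    w=arm.capture(n);d[n]=w; cv2.imwrite(f"pics/{n}18.png",w["color"][:,:,::-1])
w=d["scene"];cv2.imwrite("pics/scene18z.png",cv2.resize(w["color"][130:330,190:410,::-1],None,fx=3,fy=3))
for n in d:
    print(n,[(proj(d[n],W(118-83*np.cos(q+.38),y,105+83*np.sin(q+.38))),q,y) for q in(0,.15) for y in(-98,98)],proj(d[n],W(58,-86,89)),proj(d[n],W(58,86,89)))
print(arm.get_t())
E
```

```text
scene [(array([322.5, 230.9]), 0, -98), (array([255.3, 188.4]), 0, 98), (array([324.1, 226.3]), 0.15, -98), (array([256.4, 183.8]), 0.15, 98)] [322.8 235.2] [265.8 199.1]
top [(array([307.4, 236.8]), 0, -98), (array([340.9, 317.7]), 0, 98), (array([305., 237.]), 0.15, -98), (array([338.8, 318.6]), 0.15, 98)] [302.9 247.3] [331.2 315.8]
34.2333
```

View pics/scene18z.png

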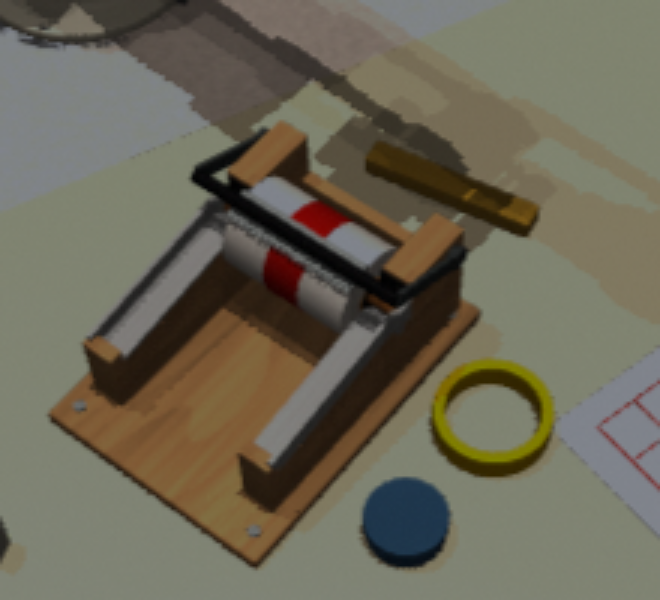

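View pics/top18.png

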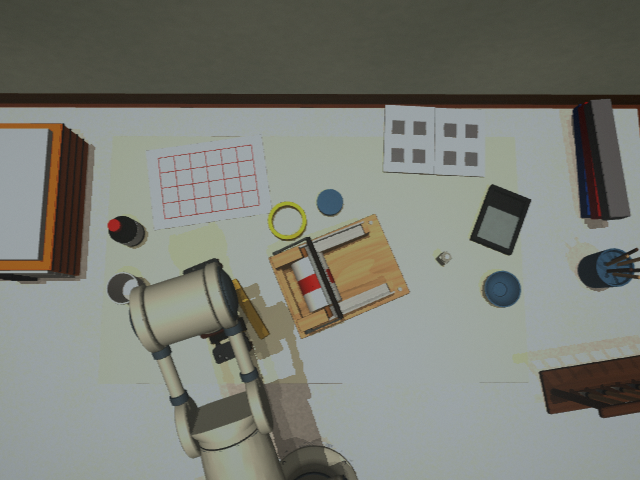

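The bar ends in the scene view, (255,188) and (323.5,229.5), match q≈0 (255.3,188.4 and 322.5,230.9). The bystanders are in the same pixels as at the start, and the arm is clear.

```bash
python3 -c "
from rig import arm
print(arm.get_ft_force(),arm.get_t());arm.close_job()"
```

```text
[-0.20574231 -0.46650236 -0.22219881] 34.2333
the job is handed in; nothing more can be done
```

I pushed the roll up the gutters with the fingertips until its axle dropped into both saddles, swung the tear bar down onto it, and handed the job in at 34.2 s.

**Last checks:**
- **Roll:** it stayed seated and square after the fingers withdrew.
- **Tear bar:** its ends lie within about 2 px of where a bar angle of 0 should put them.
- **Bystanders:** those in view show no visible shift from the first pictures. The arm now covers part of the cup, so I could not fully check that one.
- **Arm:** clear of everything, with tool force near 0.5 N.

**What went wrong on the way:**
- **Failed pushes:** the real fingertips are about 37.5 mm above the reported TCP, which I confirmed by touching the table. Before I knew this, the first push slid over the roll with about 22 N on the tool. A second, also too high, pressed on it just as hard. The roll stayed at the low end both times.
- **Skewed roll:** pushing with the fingers shut turned the roll about 3° and wedged it near the crest. I squared it up with the two fingers apart before taking it over.

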